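# Close up the field sample case

## Robot

A 6-joint arm with a two-finger parallel gripper is mounted at the origin on the work surface. World frame = base frame: x ahead of the robot, y to its left, z up, the work surface at z = 0. Lengths are in m, angles in degrees, forces in N, time in s.
With the tool pointing down it reaches from about 0.275 to 0.85 m from the base axis. Payload 5.2 kg.
Tool frame: the origin (TCP) lies midway between the tips of the shut fingers; the grasp point (between the pads) lies 19 mm behind it (robot.tcp_to_grasp is the distance from the TCP to the grasp point, in m); z points along the fingers, y is the line along which they close (so a half turn about z gives the same grasp; the last joint's range is limited). The gripper opens to 85 mm and grips with 20 to 120 N. Pads are 22 mm wide; open, the fingers measure 114 mm over their backs; the gripper's body (76 mm by 85 mm) begins 54 mm behind the grasp point. The pads swing forward as they close: fully open they stand 13 mm farther back than shut.
Start: joints at [-81.922, 14.817, 87.949, -0, 77.235, -11.62], TCP at [0.185, -0.518, 0.231] pointing down, gripper open.
Joint ranges: [-179.93, 179.93], [-52.35, 119.4], [10.71, 147.94], [-69.91, 249.91], [12.55, 155.21], [-178.61, 178.61]. Speed limits (degrees/s): [147.25, 147.25, 180, 180, 180, 180].

## Interface

Orientations are given as [roll, pitch, yaw] about the fixed x, y, z axes, in that order (R = Rz(yaw) Ry(pitch) Rx(roll)).
In Python, from cell import telemetry, imaging, workorder, robot gives the robot as it stands.
- The arm moves only by the shell command python3 -m crank 'ROWS' [OPENING] [FORCE]. ROWS is a JSON object of lists of equal length, an entry for each row: "linear": the shift along the world's x, y, z in cm, a list of three; "yaw": the turn about the world's z in rad. In form: {"linear": [[dx, dy, dz], ...], "yaw": [yaw, ...]}. A call has exactly 5 rows; each row is the pose to reach, as a shift and turn from the pose commanded when the call began; what a row does not reach only later rows make up. A row lasts 1/10 s, in which the tool goes at most 50 mm and 8.59 degrees, less where a joint would pass 70% of its speed; a pose out of reach is approached as far as the arm can. A call with a gripper value outside its range is refused whole. OPENING is the finger opening in cm, from 0 to 8.54, set as the call begins (- or left out, the last holds). The fingers move at their own pace and stop on an object; FORCE is the grip in N (left out, the last holds). Time passes only in rows, so rows that repeat a pose let the fingers close, or fill a call up. It gives the time, the measured TCP pose, the force, the opening and the grip force at its end, in the units of the state.
- telemetry.observe(): the state, without advancing time (a new reading comes with each control period).
- imaging.grab_frame(name): name is "side" or "top" or "wrist"; returns (picture, depth): 400x640x3 uint8, blue, green, red; 400x640 float32, m along the optical axis (not along the pixel's ray), 0 where there is no reading.
- imaging.calibration(name): a dict with "vfov" (degrees; the focal length in pixels is half the picture's height over the tangent of half this angle, whatever the lens; pixels are square), "cx", "cy" (the principal point, pixels), "k1" (the pictures are not rectified: a ray, as slopes to the right and down, at radius r is drawn at 1 + k1 r^2 times it, then the intrinsics apply), "R" (3x3) and "t" (3): a world point X has camera coordinates R X + t. Camera axes: x right, y down, z forward; pixel columns grow to the right and rows downward; lengths in m; the calibration is good to about 2 mm. A picture is of the moment at which its call begins: read the wrist's pose just before it. calibration takes no time and is no camera call; for the wrist camera it gives the pose at the moment of the call.
- workorder.hand_in(): hands the job in; it is judged then, once.
Trained networks look in the newest picture that a camera, given by its name, has taken for a name from the list of things; names that differ only in an ending like _2 or _b are one class to them, and where a whole thing is asked for, a point or a joint stands for the part that bears it (a point fixed in the world has none). Each returns a list of dicts, best first, with "p" (0 to 1); they miss things now and then, are a little off and sometimes report something else, mostly with a low value. They report only what shows in the picture. A call takes as long as a camera call.
- imaging.search_frame(camera, target): "xy" ([column, row] as shares, 0 to 1, of the picture: columns of its width, rows of its height, amid what is visible of it).
The state is a dict: "time_s": time; "qpos": joint angles; "joint_vel": joint speeds; "tau": joint torques, N m; "ee_pos": TCP position; "tool_rot": TCP orientation; "wrist_force": force on the tool from outside, world axes, zero at the start; "moment": the same for the moment, N m; "grip_width": finger opening in m; "grip_force": force on a finger pad.
Only numpy, scipy, OpenCV 4.12 (cv2) and the standard library are available. Lean on these libraries where they do the work, as an engineer would, in place of code of your own. Each camera call takes 0.05 s, during which the arm holds its last target. There are 200 camera calls.

## Task

Close up the small aluminium sample case for transport: with the fingertips push its two drawers fully home, and only then push its lid over and down until it is fully shut. Push gently, without slamming anything, and leave everything else on the table where it is; nothing is to be picked up. Finish with the hand clear of everything.

Things in the scene. Friction and masses are not known exactly. Their poses are not given: they have to be found in the camera images.
- case: small aluminium sample case, fixed: 180 mm deep (its x), 230 wide (its y), 95 high without lid. Two drawers side by side fill the lower 74 mm; the shallow tray above and the lid are 150 mm deep, set back, so above 74 mm nothing stands in front of case x = -0.060. Origin: centre of its underside, z up; the drawers face its own -x, the lid hinges on its top edge at +x. It may stand at any angle in the table plane
- drawer_left (a joint): how far the drawer on the case's +y side stands out, in m: 0 fully home, 0.08 fully out; it slides along the case's x (out is -x), takes about 1.2 N plus a little damping, and stays where it is left
- drawer_right (a joint): the same for the drawer on the case's -y side
- drawer_left_front (a point): centre of the outer face of the left drawer's front panel, a plain upright plate 107 mm wide and 62 mm high (from 6 to 68 mm above the table) with a flat dark grip mark; it moves with the drawer. Home, this face stands 100 mm in front of the case's origin (case x = -0.100, 10 mm proud of the case's front wall), at case y = +0.0555, 37 mm above the table. When out, the drawer is open on top and shows rows of vials, which are part of it
- drawer_right_front (a point): the same for the right drawer, at case y = -0.0555
- lid (a joint): angle of the lid in rad: 0 shut (lying flat on the case), pi/2 upright, 1.9 fully open. It starts open, a little short of upright. The hinge is stiff: it stays where it is left and takes up to 0.9 N m to move, so it has to be pushed all the way down
- lid_hinge (a point): middle of the lid's hinge line, at case x = +0.090, y = 0, 95 mm above the table; the hinge line is parallel to the case's y. The axes of this point are those of the case
- lid_edge (a point): middle of the lid's free edge at its outer (upper) face, 150 mm from the hinge; it moves with the lid. The lid is a shallow shell 150 x 230 x 22 mm: its outer face lies 22 mm outward of the plane through hinge and rim, so shut, its top is 117 mm above the table; its front edge is then at case x = -0.060. Site axes: x from the free edge to the hinge, z out of the outer face
- water_bottle: clear water bottle with white cap, 64 mm across, 200 mm tall, standing; origin: centre of its underside, z up. Bystander: leave alone
- reagent_jar: squat amber jar with a lid, 68 mm across, 85 mm tall, standing; origin: centre of its underside. Bystander: leave alone
- pocket_scale: flat black pocket scale, 75 x 125 x 16 mm; origin: centre of its underside, long side along its y. Bystander: leave alone
- kit_carton: white carton with a blue band, 75 x 130 x 60 mm; origin: centre of its underside, long side along its y. Bystander: leave alone
- vial: loose capped vial standing beside the case, 29 mm across, 62 mm tall; origin: centre of its underside. Bystander: leave alone
- cassette: flat white test cassette lying beside the case, 70 x 25 x 8 mm; origin: centre of its underside, long side along its x. Bystander: leave alone
- pipette: hand pipette lying behind the case, about 270 mm long along its x, 28 mm high; origin: on its underside, near the middle. Bystander: leave alone

How it is judged:
By the outcome, as a careful person would: the job done as asked, in the order asked, and still so for the second after the job is handed in, with the robot touching nothing.
It also fails if it takes over 59 s, if anything falls off the work surface, if the arm or the gripper's body presses on something with over 40 N, if the wrist force passes 120 N, or if a joint passes its speed limit or range.

## Working session

There is one attempt and no reset: what is moved stays moved. The work goes in short steps, Python scripts to look and compute and a shell command to move; the robot and the scene stay as the last step left them, time stands still between calls to the robot, and variables do not carry over. Pictures are saved under pics/ and viewed, at most 10 in all, crops included, and the job is handed in when it is done.

```bash
mkdir -p pics; cat > h.py <<'E'
import numpy as np, cv2
from cell import telemetry, imaging, workorder, robot
def cloud(name):
    c=imaging.calibration(name); im,d=imaging.grab_frame(name)
    h,w=d.shape; f=h/2/np.tan(np.radians(c['vfov'])/2)
    K=np.array([[f,0,c['cx']],[0,f,c['cy']],[0,0,1.]])
    u,v=np.meshgrid(np.arange(w),np.arange(h))
    s=cv2.undistortPoints(np.stack([u,v],-1).reshape(-1,1,2).astype(float),K,np.array([c['k1'],0,0,0.])).reshape(h,w,2)
    P=np.dstack([s[...,0]*d,s[...,1]*d,d])
    W=(P-np.array(c['t']))@np.array(c['R'])
    W[d<=0]=np.nan
    return im,d,W
NAMES=['drawer_left_front','drawer_right_front','lid_edge','lid_hinge','lid','drawer_left','drawer_right','case','water_bottle','reagent_jar','pocket_scale','kit_carton','vial','cassette','pipette']
E
python3 - <<'E'
from h import *
print(telemetry.observe())
for n in ['top','side']:
    im,d,W=cloud(n); cv2.imwrite(f'pics/{n}0.png',im); np.save(f'{n}0.npy',W)
    print(n,imaging.calibration(n)['t'])
    for k in NAMES:
        try:
            for r in imaging.search_frame(n,k)[:2]:
                x,y=r['xy'];c,q=int(x*640),int(y*400)
                print(k,round(r['p'],2),c,q,np.round(np.nanmedian(W[max(q-1,0):q+2,max(c-1,0):c+2].reshape(-1,3),axis=0),3))
        except Exception as e: print(k,e)
E
```

```text
{'time_s': 0.0, 'qpos': array([-8.19202054e+01,  1.48578880e+01,  8.80114239e+01, -4.91311748e-04,
        7.72367127e+01, -1.16194889e+01]), 'joint_vel': array([ 0.03022053,  0.05886174, -0.01258684, -0.0285848 ,  0.03461903,
        0.01141231]), 'tau': array([-1.29086984e-03, -4.46036625e+01, -2.90577149e+01, -3.40122597e-04,
        1.17731723e-02,  2.35836507e-05]), 'ee_pos': array([ 0.18533813, -0.51725513,  0.23048517]), 'tool_rot': array([-1.79896052e+02, -2.08853875e-02,  1.96993735e+01]), 'wrist_force': array([-0.74624636, -0.0186727 , -0.04617952]), 'moment': array([-0.02716089, -0.01969881, -0.01359406]), 'grip_force': 0.0, 'grip_width': 0.08546161573142157}
top [0.17510095 0.56578194 1.50380523]
drawer_left_front 0.85 379 194 [ 0.574 -0.014  0.014]
drawer_right_front 0.95 393 226 [ 0.472 -0.051  0.055]
lid_edge 0.62 460 184 [ 0.575 -0.205  0.242]
lid_hinge 0.83 422 197 [ 0.556 -0.137  0.081]
lid 0.74 460 184 [ 0.575 -0.205  0.242]
drawer_left 0.72 251 147 [0.718 0.369 0.083]
drawer_left 0.55 383 192 [ 0.579 -0.03   0.014]
drawer_right 0.97 393 229 [ 0.463 -0.053  0.055]

[... 762 characters left out ...]
0.96 376 303 [ 0.558 -0.238  0.2  ]
lid_hinge 0.87 353 297 [ 0.515 -0.24   0.239]
lid 0.82 378 304 [ 0.562 -0.239  0.195]
drawer_left 0.82 338 252 [0.577 0.    0.053]
drawer_right 0.68 294 276 [ 0.459 -0.041  0.058]
case 0.9 355 299 [ 0.518 -0.24   0.233]
water_bottle 0.91 254 159 [0.444 0.355 0.105]
reagent_jar 0.8 342 155 [0.71  0.347 0.063]
reagent_jar 0.41 252 158 [0.438 0.355 0.11 ]
pocket_scale 0.67 305 174 [0.59  0.349 0.019]
kit_carton 0.92 272 134 [0.529 0.533 0.061]
kit_carton 0.53 427 389 [ 0.64  -0.33   0.004]
vial 0.51 391 251 [ 0.691 -0.046  0.063]
cassette 0.8 260 336 [ 0.359 -0.132  0.009]
pipette 0.81 422 386 [ 0.63  -0.326  0.015]
pipette 0.52 356 300 [ 0.52  -0.241  0.231]
```

View pics/top0.png

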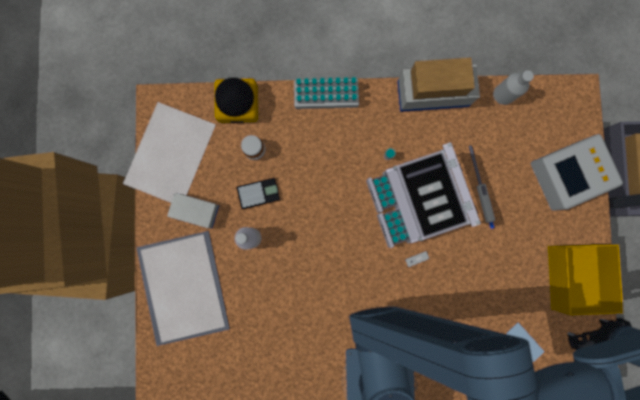

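View pics/side0.png

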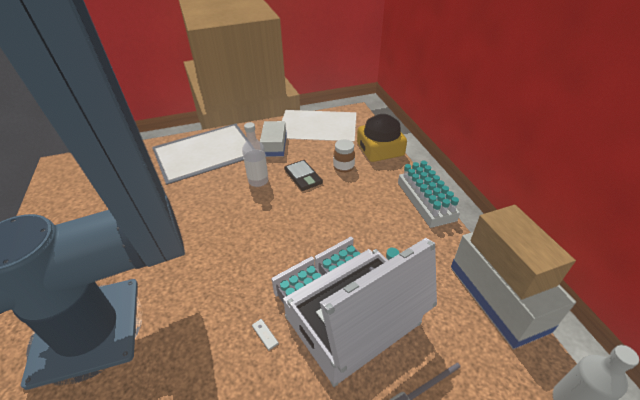

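The top picture shows the case around (430,195). Its drawers face image left (+y) at about (381,192) and (395,227), with the lid upright along (458,185). The vial is at (390,154), the cassette at (417,259) and the pipette at (482,190) behind the lid. Next I'll fit the case pose from the cloud.

```bash
python3 - <<'E'
from h import *
from scipy.optimize import minimize
T=np.load('top0.npy').reshape(-1,3); S=np.load('side0.npy').reshape(-1,3)
def box(P,zl,zh): 
    P=P[~np.isnan(P[:,0])]
    return P[(P[:,0]>.38)&(P[:,0]<.72)&(P[:,1]>-.3)&(P[:,1]<.08)&(P[:,2]>zl)&(P[:,2]<zh)]
for n,P in(('top',T),('side',S)):
    L=box(P,.13,.27); L=L[L[:,1]<-.12]
    for it in range(3):
        m=L.mean(0); nrm=np.linalg.svd(L-m)[2][2]; r=(L-m)@nrm; L=L[abs(r)<max(.004,2*r.std())]
    if nrm[1]>0:nrm=-nrm
    print(n,'lid plane',len(L),m,nrm,'res',r.std(),'yaw',np.degrees(np.arctan2(nrm[1],nrm[0])),'lidang', 90-np.degrees(np.arcsin(nrm[2])),'zmax',L[:,2].max())
    for zl,zh in ((.085,.105),(.05,.078)):
        Q=box(P,zl,zh); 
        print(zl,len(Q), cv2.minAreaRect((Q[:,:2]*1000).astype(np.float32)))
    # height map picture
import sys
img=np.zeros((380,340,3),np.uint8)
for P,ch in((T,1),(S,2)):
    Q=box(P,.03,.3)
    for x,y,z in Q:
        c=(int(z*900) if z<.28 else 255)
        cv2.circle(img,(int((.08-y)*1000),int((.72-x)*1000)),1,(0,0,0),-1) if 0 else None
        img[min(379,int((.72-x)*1000)),min(339,int((.08-y)*1000)),ch]=max(60,min(255,c))
cv2.imwrite('pics/map.png',cv2.resize(img,None,fx=1.55,fy=1.55,interpolation=0))
im=cv2.imread('pics/top0.png')[130:280,350:510]; cv2.imwrite('pics/topc.png',cv2.resize(im,None,fx=4,fy=4,interpolation=cv2.INTER_CUBIC)[:600])
E
```

```text
top lid plane 684 [ 0.57521349 -0.20789008  0.24240872] [ 0.07161333 -0.2344031  -0.96949818] res 0.002464671528697619 yaw -73.01137742389788 lidang 165.81234412037514 zmax 0.24892497189190904
0.085 1591 ((560.79296875, -159.6272430419922), (233.6243133544922, 165.20606994628906), 16.989946365356445)
0.05 2005 ((574.935791015625, -112.19126892089844), (291.24468994140625, 237.97515869140625), 16.24273681640625)
side lid plane 6101 [ 0.57269426 -0.23452418  0.19503677] [ 0.28404137 -0.91430687  0.28872729] res 0.0014862916234341984 yaw -72.74191077017177 lidang 73.21822403316537 zmax 0.2483185092963409
0.085 1187 ((562.5955200195312, -171.91500854492188), (233.95005798339844, 181.04629516601562), 17.40928840637207)
0.05 2771 ((519.125244140625, -82.97967529296875), (327.9134216308594, 218.593505859375), 44.14411544799805)
```

View pics/map.png

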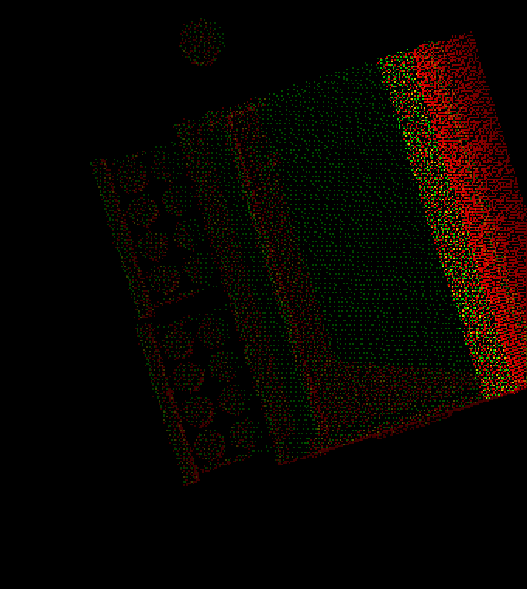

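View pics/topc.png

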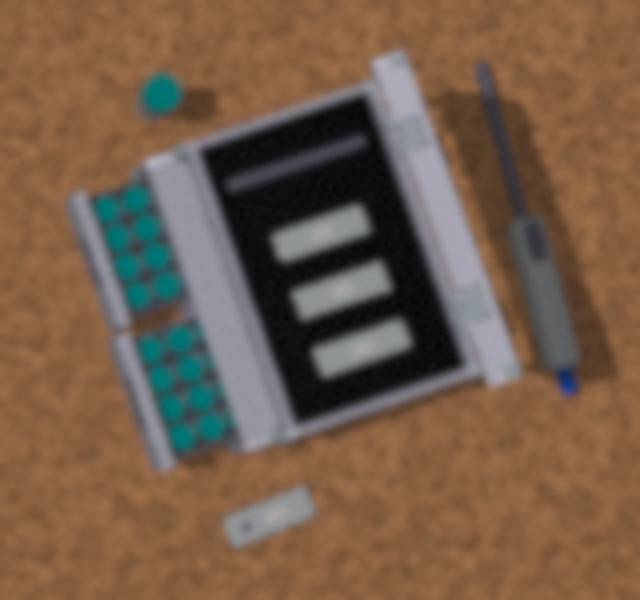

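```bash
cat >> h.py <<'E'
YAW=np.radians(-73.); ax=np.array([np.cos(YAW),np.sin(YAW)]); ay=np.array([-ax[1],ax[0]])
def case_xy(P,o): return np.c_[(P[:,:2]-o)@ax,(P[:,:2]-o)@ay,P[:,2]]
E
python3 - <<'E'
from h import *
o=ax*.3086+ay*.4885
print(o)
for n in('top','side'):
    P=np.load(n+'0.npy').reshape(-1,3);P=P[~np.isnan(P[:,0])];C=case_xy(P,o)
    C=C[(abs(C[:,0])<.25)&(abs(C[:,1])<.2)]
    pc=lambda a:np.round(np.percentile(a,[0.5,2,5,50,95,98,99.5])*1000,1) if len(a) else None
    L=C[(C[:,2]>.14)&(C[:,0]>.03)&(C[:,2]<.25)]; print(n,'lid y',pc(L[:,1]),'z',pc(L[:,2]))
    R=C[(C[:,2]>.085)&(C[:,2]<.105)&(C[:,0]<.08)]; print('rim x',pc(R[:,0]),'y',pc(R[:,1]))
    B=C[(C[:,2]>.07)&(C[:,2]<.08)&(abs(C[:,1])<.11)&(C[:,0]<-.05)]; print('step x',pc(B[:,0]))
    for s in(1,-1):
        for zr in((.062,.075),(.02,.055)):
            D=C[(C[:,2]>zr[0])&(C[:,2]<zr[1])&(C[:,1]*s>.01)&(C[:,1]*s<.1)&(C[:,0]<-.1)]; print(' drawer',s,zr,len(D),'x',pc(D[:,0]),'y',pc(D[:,1]))
    # slope of drawer front edge => yaw
    for s in(1,-1):
        D=C[(C[:,2]>.06)&(C[:,2]<.075)&(C[:,1]*s>.005)&(C[:,1]*s<.11)&(C[:,0]<-.1)]
        b=np.arange(.005,.11,.01);xs=[np.percentile(D[(D[:,1]*s>q)&(D[:,1]*s<q+.01)][:,0],3) for q in b if ((D[:,1]*s>q)&(D[:,1]*s<q+.01)).sum()>3]; print('front',s,np.round(np.array(xs)*1000))
    V=C[(abs(C[:,0])<.25)&(C[:,2]>.05)&(C[:,2]<.07)&(C[:,1]>.125)];print('vial',pc(V[:,0]),pc(V[:,1]))
    V=C[(C[:,2]>.005)&(C[:,2]<.04)&(C[:,0]>.1)];print('pip x',pc(V[:,0]))
E
```

```text
[ 0.55738078 -0.15229207]
top lid y [-1.133e+02 -1.099e+02 -1.035e+02  1.000e-01  1.055e+02  1.116e+02
  1.151e+02] z [234.2 236.  237.2 242.3 247.6 248.6 249.3]
rim x [-68.7 -62.6 -59.7   1.3  67.1  75.2  78.2] y [-114.1 -113.  -110.8    3.2  111.8  114.4  115.7]
step x [-151.2 -147.9 -143.   -75.6  -60.3  -59.1  -58.3]
 drawer 1 (0.062, 0.075) 117 x [-149.5 -148.9 -148.6 -143.  -121.  -106.7 -103.9] y [10.5 13.1 15.5 57.5 95.6 97.9 99.5]
 drawer 1 (0.02, 0.055) 147 x [-149.5 -149.3 -149.2 -126.7 -103.4 -100.8 -100.3] y [11.2 12.4 15.2 58.4 94.6 97.2 98. ]
 drawer -1 (0.062, 0.075) 113 x [-152.9 -152.3 -151.8 -146.5 -130.  -124.  -107.5] y [-98.  -96.  -92.9 -51.5 -15.1 -12.9 -11.3]
 drawer -1 (0.02, 0.055) 154 x [-152.8 -152.5 -152.3 -128.  -103.9 -102.3 -100.6] y [-99.2 -98.2 -96.2 -59.  -16.2 -14.7 -12.4]
front 1 [-149. -148. -149. -148. -149. -149. -149. -148. -148. -149. -149.]
front -1 [-152. -152. -151. -153. -152. -151. -152. -151. -150. -151. -152.]
vial [-71.5 -71.2 -69.6 -58.2 -45.2 -44.4 -43.8] [146.1 146.3 147.4 159.8 171.9 173.5 174.3]
pip x [103.7 122.1 142.4 182.4 23
[... 373 characters left out ...]
.4 11.4 13.8 53.3 95.  98.8 99.9]
 drawer 1 (0.02, 0.055) 184 x [-142.  -141.5 -141.1 -124.3 -117.8 -117.3 -116.5] y [10.6 11.3 12.2 55.8 87.  88.6 92.9]
 drawer -1 (0.062, 0.075) 205 x [-154.2 -153.6 -152.6 -146.3 -142.8 -142.3 -141.8] y [-99.4 -97.7 -95.2 -55.6 -14.4 -11.9 -11.3]
 drawer -1 (0.02, 0.055) 211 x [-145.5 -145.2 -144.7 -126.1 -120.4 -110.9 -105.8] y [-99.8 -99.4 -98.  -53.4 -12.  -10.6 -10.2]
front 1 [-149. -150. -148. -149. -150. -150. -149. -150. -148. -149.]
front -1 [-154. -152. -153. -153. -153. -153. -154. -153. -153. -152. -152.]
vial [-72.5 -71.3 -69.6 -59.  -49.9 -49.2 -48.3] [144.8 145.3 146.  157.  171.4 172.9 173.9]
pip x [171.1 172.8 174.9 190.6 199.  200.2 201.5]
```

The case pose is consistent with the sizes given: origin (0.557, -0.152), yaw -73°, lid about 73°, drawers out about 49 and 52 mm. I'll close the fingers, turn them across case y, and compute waypoints.

```bash
cat >> h.py <<'E'
O=np.array([.5574,-.1523])
def to(cx,cy,z):
    s=telemetry.observe(); w=np.r_[O+ax*cx+ay*cy,z]
    return np.round((w-s['ee_pos'])*100,2)
def st():
    s=telemetry.observe(); p=s['ee_pos']; c=case_xy(p[None],O)[0]
    f=s['wrist_force']; print('t',round(s['time_s'],2),'case',np.round(c*1000,1),'yaw',np.round(s['tool_rot'],1),'F case',np.round([f[:2]@ax,f[:2]@ay,f[2]],1),'q',np.round(s['qpos']))
E
python3 - <<'E'
from h import *
st(); print(to(-.20,.0555,.33),to(-.20,.0555,.035), 'ax',ax,'ay',ay)
E
python3 -m crank '{"linear":[[0,0,3],[0,0,6],[0,0,9],[0,0,11],[0,0,11]],"yaw":[0,0,0,0,0]}' 0 20
```

```text
t 1.6 case [ 240.8 -462.6  231.3] yaw [-180.    -0.    19.7] F case [-0.3  1.2  0.3] q [-82.  15.  88.   0.  77. -12.]
[36.66 57.3   9.87] [ 36.66  57.3  -19.63] ax [ 0.2923717  -0.95630476] ay [0.95630476 0.2923717 ]
time_s: 2.1
ee_pos: [0.1856, -0.5192, 0.3448]
tool_rot: [179.6, 0.1, 19.7]
wrist_force: [0.4, 0.0, -0.6]
grip_width: 0.0122
grip_force: 0.0
```

```bash

python3 -m crank '{"linear":[[2,3.1,0],[4,6.2,0],[6,9.3,0],[8,12.4,0],[10,15.5,0]],"yaw":[0.09,0.19,0.29,0.39,0.49]}' >/dev/null
python3 -m crank '{"linear":[[2,3.1,0],[4,6.2,0],[6,9.3,0],[8,12.4,0],[10,15.5,0]],"yaw":[0.1,0.2,0.3,0.4,0.5]}' >/dev/null
python3 -m crank '{"linear":[[2,3.1,0],[4,6.2,0],[6,9.3,0],[8,12.4,0],[10,15.5,0]],"yaw":[0.1,0.2,0.3,0.4,0.5]}'>/dev/null
python3 -m crank '{"linear":[[2,3.1,0],[4,6.2,0],[6,9.3,0],[6.7,10.8,0],[6.7,10.8,0]],"yaw":[0.034,0.034,0.034,0.034,0.034]}'
python3 - <<'E'
from h import *
st(); print(to(-.20,.0555,.33),to(-.20,.0555,.035))
E
```

```text
time_s: 4.1
ee_pos: [0.5524, 0.0569, 0.3398]
tool_rot: [-179.9, -0.1, 107.2]
wrist_force: [0.2, -0.1, -0.0]
grip_width: -0.0001
grip_force: 0.0
t 4.1 case [-201.5   56.4  339.8] yaw [-1.799e+02 -1.000e-01  1.072e+02] F case [ 0.2  0.2 -0. ] q [ -6.  13.  76.   0.  92. -23.]
[-0.04 -0.17 -0.98] [ -0.04  -0.17 -30.48]
```

```bash

python3 -m crank '{"linear":[[0,0,-4],[0,0,-8],[0,0,-12],[0,0,-16],[0,0,-20]],"yaw":[0,0,0,0,0]}' >/dev/null
python3 -m crank '{"linear":[[0,0,-3],[0,0,-6],[0,0,-8.5],[0,0,-10.3],[0,0,-10.3]],"yaw":[0,0,0,0,0]}' 
python3 -m crank '{"linear":[[0.2,-0.7,0],[0.4,-1.4,0],[0.6,-2.1,0],[0.8,-2.6,0],[0.9,-2.9,0]],"yaw":[0,0,0,0,0]}'
python3 - <<'E'
from h import *
st(); im,d,W=cloud('wrist'); cv2.imwrite('pics/w1.png',im)
E
```

```text
time_s: 5.1
ee_pos: [0.5494, 0.054, 0.0357]
tool_rot: [-179.7, -0.1, 107.0]
wrist_force: [-0.1, 1.0, 0.3]
grip_width: -0.0002
grip_force: 0.0
time_s: 5.6
ee_pos: [0.5621, 0.0253, 0.039]
tool_rot: [179.9, 0.0, 107.0]
wrist_force: [0.2, 0.7, 0.0]
grip_width: -0.0
grip_force: 0.0
t 5.6 case [-168.4   56.4   39. ] yaw [179.9   0.  107. ] F case [-0.6  0.4  0. ] q [ -9.  27.  99.  -0.  53. -26.]
```

View pics/w1.png

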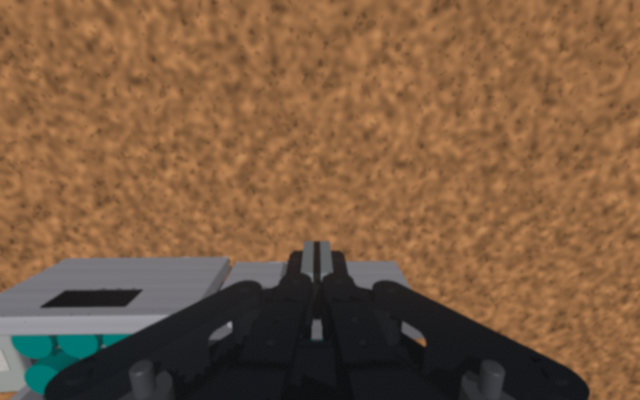

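The wrist picture shows the fingers at (316,265), centred in front of the left drawer's plate (spanning about 230–405). The right drawer with its grip mark is at (90,298). Now I'll push.

```bash

for i in 1; do :; done
python3 -m crank '{"linear":[[0.09,-0.29,0],[0.18,-0.57,0],[0.26,-0.86,0],[0.35,-1.15,0],[0.44,-1.43,0]],"yaw":[0,0,0,0,0]}' |grep force
python3 -m crank '{"linear":[[0.09,-0.29,0],[0.18,-0.57,0],[0.26,-0.86,0],[0.35,-1.15,0],[0.44,-1.43,0]],"yaw":[0,0,0,0,0]}' |grep force
python3 -m crank '{"linear":[[0.09,-0.29,0],[0.18,-0.57,0],[0.26,-0.86,0],[0.35,-1.15,0],[0.44,-1.43,0]],"yaw":[0,0,0,0,0]}' |grep force
python3 - <<'E'
from h import *
st(); s=cloud('top'); im,d,W=s
C=case_xy(W.reshape(-1,3),O);
for k in(1,-1):
    D=C[(C[:,2]>.06)&(C[:,2]<.072)&(C[:,1]*k>.005)&(C[:,1]*k<.035)&(C[:,0]<-.092)&(C[:,0]>-.17)]; print(k,len(D),np.percentile(D[:,0],[1,3,50]) if len(D) else '')
E
```

```text
wrist_force: [-0.9, 2.0, -0.0]
grip_force: 0.7
wrist_force: [0.2, 2.1, -0.3]
grip_force: 0.7
wrist_force: [0.7, 1.4, -0.8]
grip_force: 0.7
t 7.15 case [-124.4   56.1   38.3] yaw [180.   0. 107.] F case [-1.1  1.  -0.8] q [-13.  28.  97.   0.  54. -30.]
1 1 [-0.09369663 -0.09369663 -0.09369663]
-1 48 [-0.15220115 -0.15185263 -0.14524082]
```

```bash

python3 -m crank '{"linear":[[0.06,-0.19,0],[0.12,-0.38,0],[0.18,-0.57,0],[0.23,-0.76,0],[0.29,-0.96,0]],"yaw":[0,0,0,0,0]}' |grep -E 'force|ee'
python3 -m crank '{"linear":[[0.02,-0.06,0],[0.03,-0.11,0],[0.05,-0.17,0],[0.06,-0.2,0],[0.06,-0.2,0]],"yaw":[0,0,0,0,0]}' |grep -E 'force|ee'
python3 - <<'E'
from h import *
st()
E
```

```text
ee_pos: [0.5776, -0.0264, 0.0383]
wrist_force: [-0.6, 1.8, -0.1]
grip_force: 0.6
ee_pos: [0.5781, -0.0284, 0.0383]
wrist_force: [-0.2, 1.5, 0.3]
grip_force: 0.4
t 8.2 case [-112.5   56.1   38.3] yaw [180.   0. 107.] F case [-1.5  0.2  0.3] q [-14.  29.  97.  -0.  54. -31.]
```

```bash

python3 -m crank '{"linear":[[0.02,-0.06,0],[0.03,-0.11,0],[0.05,-0.17,0],[0.06,-0.2,0],[0.06,-0.2,0]],"yaw":[0,0,0,0,0]}' |grep -E 'force|ee'
python3 -m crank '{"linear":[[0.01,-0.04,0],[0.03,-0.08,0],[0.03,-0.1,0],[0.03,-0.1,0],[0.03,-0.1,0]],"yaw":[0,0,0,0,0]}' |grep -E 'force|ee'
python3 - <<'E'
from h import *
st()
E
```

```text
ee_pos: [0.5783, -0.0289, 0.0383]
wrist_force: [-0.5, 8.1, 2.4]
grip_force: 3.4
ee_pos: [0.5783, -0.029, 0.0384]
wrist_force: [-2.0, 10.6, 3.3]
grip_force: 5.1
t 9.2 case [-111.8   56.    38.4] yaw [-180.    -0.2  107. ] F case [-10.8   1.2   3.3] q [-14.  29.  97.   0.  54. -31.]
```

The left drawer stopped hard at the expected home reading (-111.8 mm, 10 N). Next I'll back off and go to the right drawer.

```bash

python3 -m crank '{"linear":[[-0.2,0.7,0],[-0.7,2.2,0],[-1.3,4.2,0],[-1.9,6.2,0],[-2.2,7.2,0]],"yaw":[0,0,0,0,0]}' |grep -E 'force|ee'
python3 -m crank '{"linear":[[-2.13,-0.65,0],[-4.26,-1.3,0],[-6.39,-1.95,0],[-8.52,-2.6,0],[-10.65,-3.26,0]],"yaw":[0,0,0,0,0]}' |grep -E 'force|ee'
python3 -m crank '{"linear":[[0.1,-0.3,0],[0.25,-0.8,0],[0.3,-1.0,0],[0.3,-1.0,0],[0.3,-1.0,0]],"yaw":[0,0,0,0,0]}' |grep -E 'force|ee'
python3 - <<'E'
from h import *
st()
E
```

```text
ee_pos: [0.5558, 0.0424, 0.0382]
wrist_force: [0.8, 0.3, -0.3]
grip_force: 0.0
ee_pos: [0.4497, 0.0079, 0.0384]
wrist_force: [-0.0, 0.2, 0.1]
grip_force: 0.0
ee_pos: [0.4542, -0.0019, 0.0383]
wrist_force: [-0.6, 0.1, -0.2]
grip_force: 0.0
t 10.7 case [-174.   -54.8   38.3] yaw [180.   0. 107.] F case [-0.2 -0.6 -0.2] q [-14.  19. 115.   0.  47. -31.]
```

Now -174 → -114 (60 mm: four calls of 15 mm), then small steps.

```bash

python3 -m crank '{"linear":[[0.09,-0.29,0],[0.18,-0.57,0],[0.26,-0.86,0],[0.35,-1.15,0],[0.44,-1.43,0]],"yaw":[0,0,0,0,0]}' |grep wrist
python3 -m crank '{"linear":[[0.09,-0.29,0],[0.18,-0.57,0],[0.26,-0.86,0],[0.35,-1.15,0],[0.44,-1.43,0]],"yaw":[0,0,0,0,0]}' |grep wrist
python3 -m crank '{"linear":[[0.09,-0.29,0],[0.18,-0.57,0],[0.26,-0.86,0],[0.35,-1.15,0],[0.44,-1.43,0]],"yaw":[0,0,0,0,0]}' |grep wrist
python3 -m crank '{"linear":[[0.07,-0.24,0],[0.15,-0.48,0],[0.22,-0.72,0],[0.29,-0.95,0],[0.35,-1.15,0]],"yaw":[0,0,0,0,0]}' |grep wrist
python3 - <<'E'
from h import *
st()
E
```

```text
wrist_force: [-0.0, 1.8, -0.0]
wrist_force: [1.2, 1.6, 0.2]
wrist_force: [0.4, 1.2, -0.7]
wrist_force: [0.3, 2.2, 0.3]
t 12.7 case [-117.1  -55.3   38.3] yaw [180.   0. 107.] F case [-2.   0.9  0.3] q [-20.  20. 112.   0.  48. -37.]
```

```bash

python3 -m crank '{"linear":[[0.03,-0.09,0],[0.06,-0.18,0],[0.08,-0.27,0],[0.11,-0.36,0],[0.13,-0.42,0]],"yaw":[0,0,0,0,0]}' |grep wrist
python3 -m crank '{"linear":[[0.02,-0.06,0],[0.04,-0.12,0],[0.05,-0.17,0],[0.06,-0.2,0],[0.06,-0.2,0]],"yaw":[0,0,0,0,0]}' |grep wrist
python3 - <<'E'
from h import *
st()
E
```

```text
wrist_force: [-0.1, 1.1, 0.8]
wrist_force: [-0.3, 4.6, 3.1]
t 13.7 case [-111.3  -55.4   38.3] yaw [-180.   -0.  107.] F case [-4.4  1.1  3.1] q [-21.  20. 112.   0.  48. -38.]
```

```bash

python3 -m crank '{"linear":[[0.02,-0.06,0],[0.04,-0.12,0],[0.05,-0.15,0],[0.05,-0.15,0],[0.05,-0.15,0]],"yaw":[0,0,0,0,0]}' |grep wrist
python3 -c "from h import *; st()"
python3 -m crank '{"linear":[[-0.2,0.7,0],[-0.7,2.2,0],[-1.3,4.2,0],[-1.6,5.2,0],[-1.6,5.2,0]],"yaw":[0,0,0,0,0]}' |grep wrist
python3 -m crank '{"linear":[[0,0,4],[0,0,8],[0,0,12],[0,0,16],[0,0,20]],"yaw":[0,0,0,0,0]}' |grep wrist
python3 -m crank '{"linear":[[0,0,4],[0,0,8],[0,0,11],[0,0,12],[0,0,12]],"yaw":[0,0,0,0,0]}' |grep wrist
python3 - <<'E'
from h import *
st(); im,d,W=cloud('top'); C=case_xy(W.reshape(-1,3),O)
for k in(1,-1):
    D=C[(C[:,2]>.055)&(C[:,2]<.072)&(C[:,1]*k>.005)&(C[:,1]*k<.105)&(C[:,0]<-.092)&(C[:,0]>-.17)]; print(k,len(D),np.percentile(D[:,0],[1,3,50])if len(D) else'')
cv2.imwrite('pics/t2.png',cv2.resize(im[100:300,300:560],None,fx=2,fy=2))
im,d,W=cloud('side'); L=case_xy(W.reshape(-1,3),O); L=L[(L[:,2]>.14)&(L[:,2]<.25)&(abs(L[:,1])<.1)&(L[:,0]>.04)&(L[:,0]<.13)]
m=L.mean(0);n=np.linalg.svd(L-m,full_matrices=0)[2][2];print(m,n,np.degrees(np.arccos(abs(n[2]))))
print(to(.16,0,.36),to(.16,0,.21))
E
```

```text
wrist_force: [-0.7, 11.6, 5.8]
t 14.2 case [-111.2  -55.4   38.3] yaw [-180.    -0.2  107. ] F case [-11.3   2.8   5.8] q [-21.  21. 111.   0.  48. -38.]
wrist_force: [0.3, -0.2, -0.3]
wrist_force: [0.6, 0.6, -0.2]
wrist_force: [-1.0, -0.0, -0.0]
t 15.7 case [-162.9  -54.8  359.4] yaw [1.799e+02 1.000e-01 1.070e+02] F case [-0.3 -1.  -0. ] q [-16.   2.  86.  -0.  92. -33.]
1 92 [-0.10086635 -0.10055551 -0.09726226]
-1 0 
[ 0.07867977 -0.00660444  0.20444862] [0.93966052 0.00523839 0.34206821] 69.99706925912581
[ 14.8  -29.32   0.32] [ 14.8  -29.32 -14.68]
```

View pics/t2.png

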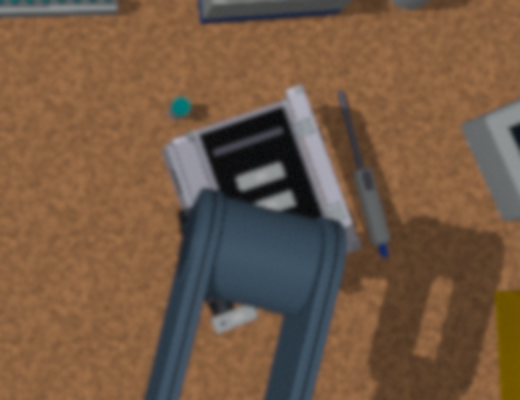

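The picture shows the left drawer home (front edge around (178,180)) with the vial and pipette undisturbed; the arm hides the right drawer, which stopped at its expected contact reading. Now for the lid.

```bash

python3 -m crank '{"linear":[[2.4,-4.1,0],[4.7,-8.2,0],[7.1,-12.3,0],[9.5,-16.4,0],[11.8,-20.5,0]],"yaw":[0,0,0,0,0]}' |grep wrist
python3 -m crank '{"linear":[[1.2,-3.5,0],[2.4,-6.9,0],[2.4,-6.9,0],[2.4,-6.9,0],[2.4,-6.9,0]],"yaw":[0,0,0,0,0]}' |grep wrist
python3 -m crank '{"linear":[[0,0,-3],[0,0,-6],[0,0,-9],[0,0,-12],[0,0,-14.4]],"yaw":[0,0,0,0,0]}' |grep wrist
python3 -m crank '{"linear":[[0.2,-0.1,0],[0.2,-0.1,0],[0.2,-0.1,0],[0.2,-0.1,0],[0.2,-0.1,0]],"yaw":[0,0,0,0,0]}' |grep wrist
python3 - <<'E'
from h import *
st()
prev=None
for a in [76,73,70,65,60,55,50,45,40,35,30,25,20,15,10,5,2,0]:
    t=np.radians(a);r=.12
    x=.09-r*np.cos(t)+.022*np.sin(t)+.011; z=.095+r*np.sin(t)+.022*np.cos(t)
    w=np.r_[O+ax*x,z]; print(a,np.round([x,z],4),'from now',np.round((w-telemetry.observe()['ee_pos'])*100,2))
E
```

```text
wrist_force: [-0.5, 0.7, 0.4]
wrist_force: [-0.7, -0.3, 0.2]
wrist_force: [0.6, -0.2, 0.3]
wrist_force: [0.4, -0.4, 0.7]
t 17.8 case [141.9   2.3 215.8] yaw [1.799e+02 1.000e-01 1.070e+02] F case [0.5 0.3 0.7] q [-35.  27.  72.  -0.  81. -52.]
76 [0.0933 0.2168] from now [-1.64  4.57  0.1 ]
73 [0.087  0.2162] from now [-1.83  5.18  0.04]
70 [0.0806 0.2153] from now [-2.01  5.79 -0.05]
65 [0.0702 0.2131] from now [-2.32  6.78 -0.27]
60 [0.0601 0.2099] from now [-2.61  7.76 -0.59]
55 [0.0502 0.2059] from now [-2.9   8.7  -0.99]
50 [0.0407 0.2011] from now [-3.18  9.6  -1.47]
45 [0.0317 0.1954] from now [-3.44 10.47 -2.04]
40 [0.0232 0.189 ] from now [-3.69 11.28 -2.68]
35 [0.0153 0.1819] from now [-3.92 12.03 -3.39]
30 [0.0081 0.1741] from now [-4.13 12.73 -4.17]
25 [0.0015 0.1657] from now [-4.32 13.35 -5.01]
20 [-0.0042  0.1567] from now [-4.49 13.9  -5.91]
15 [-0.0092  0.1473] from now [-4.64 14.38 -6.85]
10 [-0.0134  0.1375] from now [-4.76 14.78 -7.83]
5 [-0.0166  0.1274] from now [-4.86 15.09 -8.84]
2 [-0.0182  0.1212] from now [-4.9  15.23 -9.46]
0 [-0.019  0.117] from now [-4.92 15.31 -9.88]
```

```bash

python3 -m crank '{"linear":[[-0.4,1.0,0],[-0.8,2.2,0.1],[-1.2,3.4,0.1],[-1.5,4.2,0.1],[-1.64,4.57,0.1]],"yaw":[0,0,0,0,0]}' |grep wrist
python3 -m crank '{"linear":[[-0.12,0.4,-0.04],[-0.25,0.8,-0.1],[-0.37,1.22,-0.15],[-0.52,1.7,-0.25],[-0.68,2.21,-0.37]],"yaw":[0,0,0,0,0]}' |grep wrist
python3 - <<'E'
from h import *
st()
E
```

```text
wrist_force: [-0.7, -0.9, -0.3]
wrist_force: [0.2, -2.9, 3.4]
t 18.8 case [ 70.1  -0.3 211.9] yaw [1.80e+02 1.00e-01 1.07e+02] F case [ 2.8 -0.7  3.4] q [-31.  22.  80.  -0.  78. -48.]
```

```bash

python3 -m crank '{"linear":[[-0.15,0.49,-0.16],[-0.29,0.98,-0.32],[-0.44,1.45,-0.52],[-0.58,1.92,-0.72],[-0.72,2.37,-0.96]],"yaw":[0,0,0,0,0]}' |grep wrist
python3 -m crank '{"linear":[[-0.14,0.45,-0.24],[-0.27,0.89,-0.52],[-0.4,1.32,-0.81],[-0.53,1.73,-1.13],[-0.65,2.13,-1.45]],"yaw":[0,0,0,0,0]}' |grep wrist
python3 -m crank '{"linear":[[-0.12,0.38,-0.35],[-0.23,0.75,-0.71],[-0.34,1.1,-1.1],[-0.44,1.45,-1.49],[-0.54,1.76,-1.91]],"yaw":[0,0,0,0,0]}' |grep wrist
python3 - <<'E'
from h import *
st()
E
```

```text
wrist_force: [-0.1, -1.3, 5.0]
wrist_force: [0.1, 0.2, 3.7]
wrist_force: [-1.0, 1.1, 3.9]
t 20.3 case [  3.8  -0.5 167.9] yaw [-180.   -0.  107.] F case [-1.3 -0.6  3.9] q [-27.  21.  89.   0.  70. -44.]
```

```bash

python3 -m crank '{"linear":[[-0.09,0.31,-0.42],[-0.18,0.59,-0.87],[-0.26,0.86,-1.32],[-0.34,1.1,-1.79],[-0.41,1.34,-2.26]],"yaw":[0,0,0,0,0]}' |grep wrist
python3 -m crank '{"linear":[[-0.05,0.17,-0.39],[-0.1,0.33,-0.78],[-0.14,0.46,-1.18],[-0.18,0.59,-1.58],[-0.22,0.71,-1.9]],"yaw":[0,0,0,0,0]}' |grep wrist
python3 - <<'E'
from h import *
st()
E
```

```text
wrist_force: [-0.7, 0.3, 2.9]
wrist_force: [-0.5, 0.3, 1.3]
t 21.3 case [-17.   -0.5 126.4] yaw [-180.    0.  107.] F case [-0.4 -0.4  1.3] q [-25.  22.  94.  -0.  65. -42.]
```

```bash

python3 -m crank '{"linear":[[-0.01,0.03,-0.15],[-0.02,0.06,-0.3],[-0.03,0.09,-0.45],[-0.04,0.12,-0.6],[-0.05,0.15,-0.75]],"yaw":[0,0,0,0,0]}' |grep -E 'wrist|ee'
python3 -m crank '{"linear":[[0,0,-0.05],[0,0,-0.1],[0,0,-0.15],[0,0,-0.2],[0,0,-0.2]],"yaw":[0,0,0,0,0]}' |grep -E 'wrist|ee'
python3 -m crank '{"linear":[[0,0,-0.03],[0,0,-0.06],[0,0,-0.1],[0,0,-0.1],[0,0,-0.1]],"yaw":[0,0,0,0,0]}' |grep -E 'wrist|ee'
python3 - <<'E'
from h import *
st()
E
```

```text
ee_pos: [0.5514, -0.1345, 0.1192]
wrist_force: [-0.7, 1.7, 2.6]
ee_pos: [0.5517, -0.1346, 0.1173]
wrist_force: [1.0, -0.1, 0.2]
ee_pos: [0.5517, -0.1347, 0.117]
wrist_force: [-2.7, 1.1, 7.1]
t 22.8 case [-18.5  -0.3 117. ] yaw [180.   0. 107.] F case [-1.8 -2.2  7.1] q [-25.  22.  94.  -0.  63. -42.]
```

```bash

python3 -m crank '{"linear":[[0,0,-0.04],[0,0,-0.08],[0,0,-0.1],[0,0,-0.1],[0,0,-0.1]],"yaw":[0,0,0,0,0]}' |grep -E 'wrist|ee'
python3 -m crank '{"linear":[[0,0,0.5],[0,0,3],[0,0,7],[0,0,11],[0,0,15]],"yaw":[0,0,0,0,0]}' |grep -E 'wrist|ee'
python3 -m crank '{"linear":[[0,0,3],[0,0,6],[-3,-3,7],[-6,-6,7],[-9,-9,7]],"yaw":[0,0,0,0,0]}' |grep -E 'wrist|ee'
python3 -m crank '{"linear":[[-3,-3,0],[-6,-6,0],[-9,-9,0],[-12,-12,0],[-15,-15,0]],"yaw":[0,0,0,0,0]}' |grep -E 'wrist|ee'
python3 -m crank '{"linear":[[-3,-3,0],[-6,-6,0],[-7,-7,0],[-7,-7,0],[-7,-7,0]],"yaw":[0,0,0,0,0]}' |grep -E 'wrist|ee'
python3 - <<'E'
from h import *
st(); im,d,W=cloud('top'); np.save('top9.npy',W); C=case_xy(W.reshape(-1,3),O)
for k in(1,-1):
    D=C[(C[:,2]>.02)&(C[:,2]<.072)&(C[:,1]*k>.005)&(C[:,1]*k<.105)&(C[:,0]<-.092)&(C[:,0]>-.17)]; print(k,len(D),np.percentile(D[:,0],[1,3,50])if len(D) else'')
L=C[(C[:,2]>.105)&(C[:,2]<.14)&(abs(C[:,1])<.1)&(C[:,0]>-.055)&(C[:,0]<.085)]; A=np.c_[L[:,0],L[:,1],np.ones(len(L))]
k=np.linalg.lstsq(A,L[:,2],rcond=None)[0];print('lid slope deg',np.degrees(k[0]),'z',k[2],len(L))
cv2.imwrite('pics/t9.png',cv2.resize(im[80:300,160:560],None,fx=2,fy=2))
im2,d2,W2=cloud('side'); cv2.imwrite('pics/s9.png',im2)
T=np.load('top0.npy')
for n in['vial','cassette','pipette']:
    for r in imaging.search_frame('side',n)[:1]:
        c,q=int(r['xy'][0]*640),int(r['xy'][1]*400);print(n,c,q,r['p'],W2[q,c])
E
```

```text
ee_pos: [0.5517, -0.1347, 0.117]
wrist_force: [-4.1, 2.4, 12.6]
ee_pos: [0.5514, -0.1348, 0.2666]
wrist_force: [0.4, -0.7, -0.4]
ee_pos: [0.4609, -0.2256, 0.3357]
wrist_force: [-0.4, 0.1, -0.2]
ee_pos: [0.3101, -0.3759, 0.3354]
wrist_force: [0.1, 0.4, -0.2]
ee_pos: [0.2419, -0.4442, 0.3351]
wrist_force: [0.4, 0.5, -0.6]
t 25.3 case [ 186.9 -387.1  335.1] yaw [180.  -0. 107.] F case [-0.4  0.5 -0.6] q [-74.   7.  83.   0.  90. -91.]
1 158 [-0.10104087 -0.10065017 -0.09895308]
-1 149 [-0.10023478 -0.09999907 -0.09851822]
lid slope deg 0.1668011457202085 z 0.11691819230111067 3280
vial 392 251 0.49 [ 0.69431784 -0.04487308  0.06088999]
cassette 263 337 0.9 [ 0.36437776 -0.1357479   0.00767099]
pipette 424 388 0.79 [ 0.63196504 -0.32993003  0.01468588]
```

View pics/t9.png

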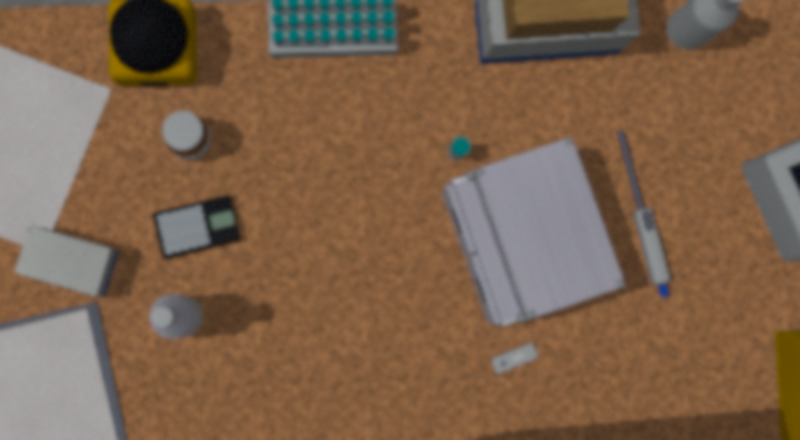

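View pics/s9.png

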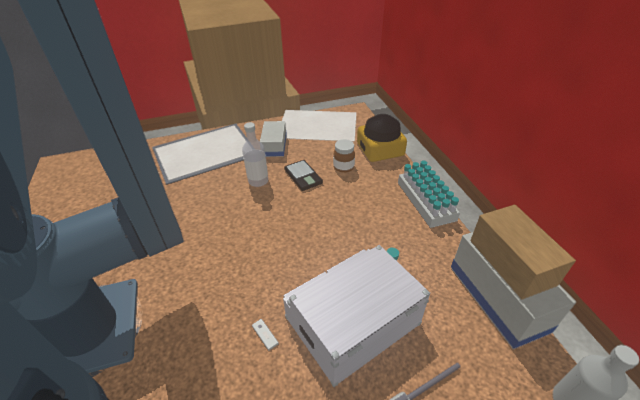

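Both pictures show the case shut: the lid is flat, at (540,235) in the top crop, with a measured slope of 0.17° at 117 mm. Both drawer fronts are flush, around (470,255). The vial (460,148), cassette (515,358) and pipette (645,215) have not moved, and the hand is clear.

```bash
python3 -c "from cell import workorder; print(workorder.hand_in())"
```

```text
the job is handed in; nothing more can be done
None
```

The job is handed in: both drawers are fully home, the lid was then shut flat, nothing else on the table moved, and the hand is clear, at about 25 s on the robot clock.

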